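# Load a counting chamber under the leaf spring of a stage holder

### The job

Load the glass counting chamber into the spring-loaded stage holder: with a fingertip press the chamber down hard on the sprung platen it lies on and, keeping it pressed, slide it in under the lip of the leaf spring until its front end is fully home against the end stop, then let go so that the springs clamp it. Do not lift the chamber or prise the leaf spring up, and leave the other things on the table where they are.

Things in the scene. Friction and masses are not known exactly. Their poses are not given: they have to be found in the camera images.
- counting_chamber: loose clear grey glass slab with a small darker square in the middle of its top, 34 (own x) x 75 (own y) x 8 mm, 30 g; origin at the centre of its underside. Starts flat on the loading end of the holder's platen, own +y towards the leaf spring, 5 to 17 mm short of its lip. May be pressed anywhere on top; its rear half stays uncovered. Slides easily on platen and spring (friction about 0.12)
- slide_holder: low aluminium stage insert, fixed on the table, 178 (own x) x 88 (y) mm, 41 mm high at the spring's clamp; origin at the centre of its underside, z up. Own +x is the loading direction, from the open end to the leaf spring. A channel 36 mm wide along x at y = 0, floored by a black sprung platen, 22 mm above the table when up. Chamber home: its origin at x = +4.5 mm
- platen (a joint): how far the level black platen is pressed down, m: 0 up, 0.006 down on its stop. It pushes up with about 5 N at 0, plus 1.5 N per mm, 14 N fully down. The chamber clears the spring's lip only with the platen over 2.5 mm down, and slides in easily at 5 to 6 mm. About 0.0018 with the chamber clamped
- leaf_spring (a joint): angle in rad by which the steel leaf spring is lifted: 0 at rest, grows as its free end rises; about 0.09 with the chamber clamped under it. A strip 22 mm wide, rooted behind the end stop (holder x = +67 mm, 34 mm above the table), sloping down from there to its crest, before which the lip turns up
- leaf_lip (a point): free end of the leaf spring's upturned lip, middle of its lower edge; at rest at holder x = +12 mm, y = 0, 27.5 mm above the table (its upper edge 29 mm); it moves with the spring
- leaf_crest (a point): lowest line of the leaf spring, middle of its underside; at rest at holder x = +22 mm, y = 0, 24 mm above the table. It presses down there with about 1 N at rest, plus 1.5 N per mm of lift
- end_stop (a point): middle of the upper edge of the end stop's face, holder x = +42 mm, y = 0, 27 mm above the table; the chamber's front end meets this face when home
- channel_mouth (a point): the open loading end of the channel, holder x = -82 mm, y = 0, level with the tops of the two guide rails (24 mm above the table, each 12 mm wide, x from -83 to +42 mm)
- tally_counter: round grey hand tally counter, 46 mm across, 21 mm high, standing beside the holder; origin at the centre of its underside. To be left alone
- culture_dish: round clear culture dish with lid and pink content, 60 mm across, 15 mm high, beside the holder; origin at the centre of its underside. To be left alone
- forceps: steel forceps lying flat near the table's front edge, 128 mm long; origin under their middle. To be left alone
- beaker: small clear beaker, 45 mm across, 59 mm high; origin at the centre of its underside. To be left alone
- cryo_vial: upright cryo vial, 13 mm across, 45 mm high; origin at the centre of its underside. To be left alone
- marker: marker pen lying flat, 135 mm long; origin under its middle. To be left alone
- dropper_bottle: amber dropper bottle, 34 mm across, 102 mm high; origin at the centre of its underside. To be left alone
Mind the look-alikes: they are no part of the job. There is more than one size of the counting_chamber; the one meant has the size given above.

How it is judged:
On the way, in this order (a step that is already met when the one before it is completed fails the run):
1. the fingertip has pressed the chamber and platen down (platen more than 2.5 mm down, more than 4 N on the chamber) in front of the spring (contact force between the fingers and counting_chamber above 4 N and value of joint platen above 0.0025 m and x of counting_chamber in the frame of slide_holder below -0.022 m), for 0.1 s.
2. still pressed down by the fingertip, the chamber's front end has passed under the crest of the leaf spring (contact force between the fingers and counting_chamber above 2 N and value of joint platen above 0.0025 m and x of counting_chamber in the frame of slide_holder above -0.012 m).
At the end, for the whole second after the job is handed in: the chamber lies flat and straight in the channel, its front end within 3 mm of the end stop, clamped between the lifted leaf spring (more than 0.05 rad up) and the partly pressed platen (more than 0.6 mm down), and at rest (x of counting_chamber in the frame of slide_holder between 0.0015 and 0.0075 m and z of counting_chamber in the frame of slide_holder below 0.0216 m and angle between counting_chamber's own z axis and vertical below 0.06 rad and angle between the y axis of counting_chamber and the x axis of slide_holder, either way round below 0.08 rad and value of joint leaf_spring above 0.05 rad and value of joint platen above 0.0006 m and linear speed of counting_chamber below 0.01 m/s); the robot touches nothing.
It fails at once if the chamber is lifted or tipped up out of the channel (underside more than 5 mm above its starting height, or tilted more than 0.3 rad) (z of counting_chamber in the frame of slide_holder above 0.027 m or angle between counting_chamber's own z axis and vertical above 0.3 rad).
It fails at once if the leaf spring is prised up (more than 0.22 rad) (value of joint leaf_spring above 0.22 rad).
It fails at once if one of the other things is moved more than 20 mm (distance of any of tally_counter, culture_dish, forceps, beaker, cryo_vial, marker, dropper_bottle from where it was at the start of the episode above 0.02 m).
It also fails if it takes over 40 s, if anything falls off the work surface, if the arm or the gripper's body presses on something with over 40 N, if the wrist force passes 120 N, or if a joint passes its speed limit or range.

### The arm

A 6-joint arm with a two-finger parallel gripper is mounted at the origin on a cart in front of the work surface, level with it; the furniture and walls round the work are solid. World frame = base frame: x ahead of the robot, y to its left, z up, the work surface at z = 0. Lengths are in m, angles in rad, forces in N, time in s.
With the tool pointing down it reaches from about 0.325 to 1 m from the base axis. Payload 5.1 kg.
Tool frame: the origin (TCP) lies where the fingers leave the gripper's body, on its centre line; the fingertips stand 73 mm ahead of it and the grasp point (between the pads) lies manip.hold_point_z ahead of it (manip.hold_point_z is the distance from the TCP to the grasp point, in m); z points along the fingers, x is the direction in which the jaws open and shut, and the axes are right-handed (so a half turn about z gives the same grasp; the last joint's range is limited). The gripper opens to 85 mm and grips with 20 to 120 N. Pads are 22 mm wide; open, the fingers measure 114 mm over their backs; the gripper's body (76 mm by 85 mm) begins 54 mm behind the grasp point. The pads swing forward as they close: fully open they stand 13 mm farther back than shut.
Start: joints at [1.081, 0.124, 1.65, -0, 1.367, -0.083], TCP at [0.257, 0.597, 0.304] pointing down, gripper open.
Joint ranges: [-2.61, 2.61], [-1.02, 2.33], [0.03, 2.71], [-1.35, 4.49], [0.32, 2.68], [-2.91, 2.91]. Speed limits (rad/s): [2.57, 2.57, 3.14, 3.14, 3.14, 3.14].

### API

Orientations are given as a unit quaternion [x, y, z, w].
In Python, from rig import manip, capture gives the robot as it stands.
- The arm moves only by the shell command python3 -m pendant 'ROWS' [FORCE]. ROWS is JSON, a list of rows, each an object of numbers: "claw": the finger opening in m, from 0 to 0.0854; "dx", "dy", "dz": the shift along the tool's x, y, z in m; "turn": the turn about the tool's z in degrees. A call has 1 to 20 rows; each row is the pose to reach, as a shift and turn from the pose measured when the call began, along the tool's axes at that moment; what a row does not reach only later rows make up. A row lasts 1/8 s, in which the tool goes at most 62.5 mm and 10.7 degrees, less where a joint would pass 70% of its speed; a pose out of reach is approached as far as the arm can. A call with a gripper value outside its range is refused whole. The fingers move at their own pace and stop on an object; FORCE is the grip in N (left out, the last holds). Time passes only in rows, so rows that repeat a pose let the fingers close. It gives the time, the measured TCP pose, the force and the opening at its end, in the units of the state.
- manip.get_state(): the state, without advancing time (a new reading comes with each control period).
- capture(name): name is "scene" or "top" or "wrist"; returns a dict with "color" (400x640x3 uint8, red, green, blue), "K" (3x3 intrinsics, pixels), "R" (3x3) and "t" (3): a world point X has camera coordinates R X + t. Camera axes: x right, y down, z forward; pixel columns grow to the right and rows downward; lengths in m; the calibration is good to about 2 mm. A picture is of the moment at which its call begins. There is no depth.
- manip.sign_off(): hands the job in, once; it reports no verdict.
The state is a dict: "time_s": time; "joint_pos": joint angles; "qvel": joint speeds; "effort": joint torques, N m; "tcp_pos": TCP position; "tool_rot": TCP orientation; "ft_force": force on the tool from outside, world axes, zero at the start; "moment": the same for the moment, N m; "width": finger opening in m.
Only numpy, scipy, OpenCV 4.12 (cv2) and the standard library are available. Lean on these libraries where they do the work, as an engineer would, in place of code of your own. Each camera call takes 0.05 s, during which the arm holds its last target. There are 200 camera calls.

## Working session

There is one attempt and no reset: what is moved stays moved. The work goes in short steps, Python scripts to look and compute and a shell command to move; the robot and the scene stay as the last step left them, time stands still between calls to the robot, and variables do not carry over. Pictures are saved under pics/ and viewed, about 8 in all and at most 12, crops included, and the job is handed in when it is done.

```bash
mkdir -p pics; ls
python3 - <<'E'
from rig import manip, capture
import cv2, numpy as np
for n in ("scene","top"):
    c=capture(n); cv2.imwrite(f"pics/{n}0.png",c["color"][:,:,::-1]); np.savez(f"{n}0.npz",**c)
    print(n,c["K"].tolist(),(-c["R"].T@c["t"]).round(3), c["R"].round(3).tolist())
s=manip.get_state(); print(s, manip.hold_point_z)
E
```

```text
pics
scene [[518.0082192935995, 0.0, 320.3442534645701], [0.0, 518.0082192935995, 207.94846701202488], [0.0, 0.0, 1.0]] [-0.176 -0.414  0.799] [[0.49, -0.872, -0.004], [-0.589, -0.328, -0.739], [0.643, 0.364, -0.674]]
top [[484.5255890345257, 0.0, 317.450613640704], [0.0, 484.5255890345257, 197.975808208601], [0.0, 0.0, 1.0]] [ 0.369 -0.023  1.199] [[-0.012, -1.0, -0.003], [-0.99, 0.012, -0.137], [0.137, 0.001, -0.991]]
{'time_s': 0.1, 'joint_pos': array([ 1.08142560e+00,  1.24409107e-01,  1.65151903e+00, -1.25818272e-05,
        1.36754288e+00, -8.25748516e-02]), 'qvel': array([-2.98306258e-04, -9.69379425e-04, -2.85232972e-03,  2.97976220e-05,
       -2.12380484e-04, -7.11232029e-04]), 'effort': array([ 4.74057961e-04, -4.24927926e+01, -3.66654968e+01, -1.01629880e-04,
        3.84194660e-03,  2.02898127e-05]), 'tcp_pos': array([0.25700081, 0.59657815, 0.30280664]), 'tool_rot': array([ 8.35363735e-01,  5.49696778e-01, -8.21518485e-04,  4.55202167e-04]), 'ft_force': array([ 0.50096251, -0.12277342, -0.67916466]), 'moment': array([-0.02268933,  0.01757669, -0.00289008]), 'width': 0.08514108704978271} 0.0539
```

View pics/scene0.png

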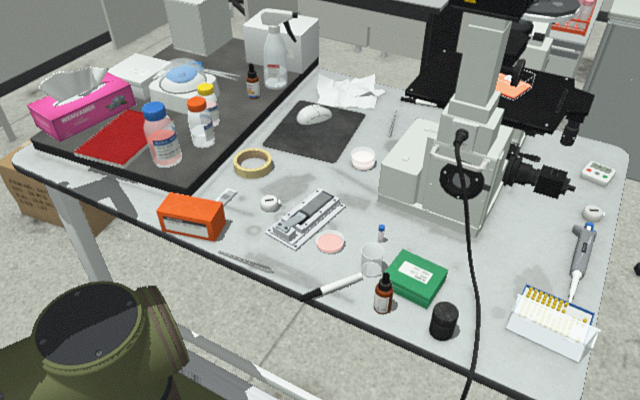

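View pics/top0.png

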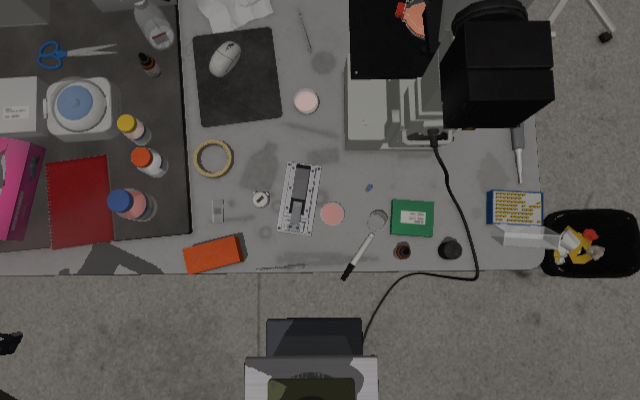

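The top view shows the holder at about (300,198). The chamber candidates are the grey slab in its channel at about (301,183), and a smaller glass piece beside the orange box at (217,210), which is (229,196) in the scene view. I'll check with a close crop.

Run:
```python
import cv2, numpy as np
a=cv2.imread("pics/top0.png")[150:250,200:350]; b=cv2.imread("pics/scene0.png")[170:260,210:360]
f=lambda i:cv2.resize(i,None,fx=5.2,fy=5.2,interpolation=cv2.INTER_CUBIC)[:, :780]
cv2.imwrite("pics/c0.png",f(a)); cv2.imwrite("pics/c1.png",f(b))
```

```text
(no output)
```

View pics/c0.png

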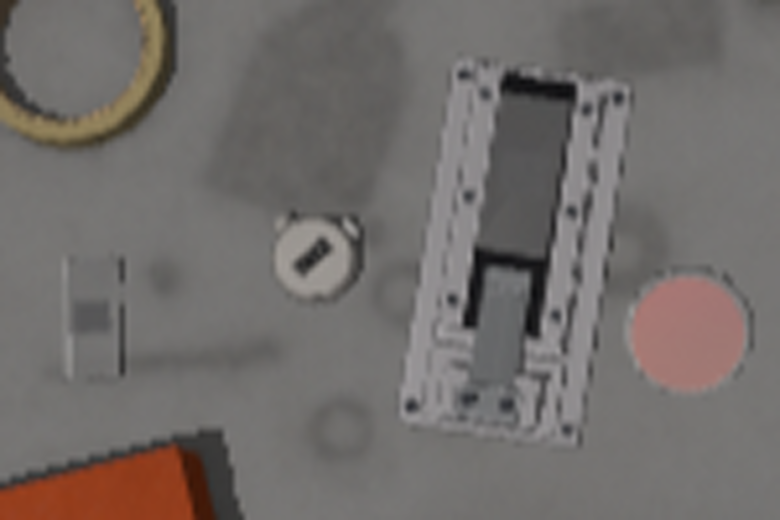

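View pics/c1.png

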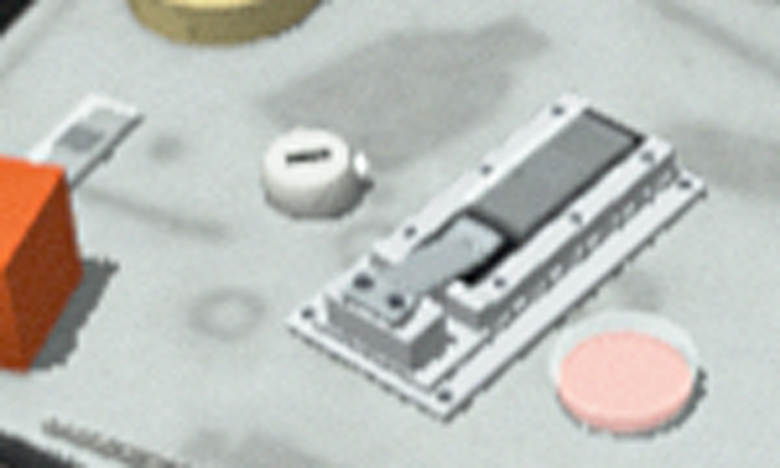

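The slab in the channel (top crop corners about (500,92), (578,100), (548,258), (475,248)) is full size. The one by the orange box is the smaller look-alike. Next I'll measure the holder frame and the chamber.

```bash
cat > h.py <<'E'
import numpy as np
def ray(c,uv,z):
    d=c["R"].T@np.linalg.solve(c["K"],[uv[0],uv[1],1.]); o=-c["R"].T@c["t"]
    return o+d*(z-o[2])/d[2]
E
python3 - <<'E'
from h import *
from rig import manip
from scipy.spatial.transform import Rotation as Ro
for n,off,ch,base,lf in (("top",(200,150),[(500,92),(578,100),(548,255),(475,246)],[(458,58),(635,90),(580,445),(400,418)],[(506,266),(492,402)]),
  ("scene",(210,170),[(588,108),(640,140),(508,240),(465,210)],[(572,95),(705,190),(448,418),(288,328)],[(490,235),(380,290)])):
    c=np.load(n+"0.npz")
    P=lambda L,z:np.array([ray(c,np.array(p)/5.2+off-0.4,z)[:2] for p in L])
    for nm,q in (("chamber",P(ch,.030)),("base",P(base,.004))):
        ax=(q[2]+q[3]-q[0]-q[1])/2
        print(n,nm,q.round(4).tolist(),"cen",q.mean(0).round(4),"len",np.linalg.norm(ax).round(4),"wid",np.linalg.norm(q[1]-q[0]).round(4),"yaw",np.degrees(np.arctan2(ax[1],ax[0])).round(2))
    print("lip/root",P(lf[:1],.029).round(4),P(lf[1:],.034).round(4))
print(Ro.from_quat(manip.get_state()["tool_rot"]).as_matrix().round(4))
E
```

```text
top chamber [[0.6075, 0.0315], [0.6032, -0.0053], [0.5294, 0.0094], [0.5341, 0.0436]] cen [0.5686 0.0198] len 0.0748 wid 0.0371 yaw 169.64
top base [[0.6298, 0.0529], [0.613, -0.0326], [0.442, -0.0043], [0.4558, 0.081]] cen [0.5351 0.0243] len 0.1748 wid 0.0871 yaw 170.73
lip/root [[0.5246 0.0292]] [[0.4605 0.0358]]
scene chamber [[0.6114, 0.0263], [0.6037, -0.0038], [0.5211, 0.0141], [0.5282, 0.0394]] cen [0.5661 0.019 ] len 0.0843 wid 0.0311 yaw 169.41
scene base [[0.6425, 0.0521], [0.6146, -0.0308], [0.4428, -0.0032], [0.454, 0.0816]] cen [0.5385 0.0249] len 0.1823 wid 0.0874 yaw 171.01
lip/root [[0.521  0.0228]] [[0.4666 0.0424]]
[[ 3.957e-01  9.184e-01 -9.000e-04]
 [ 9.184e-01 -3.957e-01 -1.700e-03]
 [-1.900e-03 -1.000e-04 -1.000e+00]]
```

Holder: yaw about 170.5°, centre about (0.536, 0.0245). The chamber is at holder x ≈ -32 mm. I'll close the fingers, turn tool x along the channel and go above the press point at (0.584, 0.017).

```bash
python3 -m pendant '[{"claw":0,"dx":-0.15,"dy":0.2,"dz":0,"turn":30},{"claw":0,"dx":-0.15,"dy":0.2,"dz":0,"turn":30},{"claw":0,"dx":-0.15,"dy":0.2,"dz":0,"turn":30},{"claw":0,"dx":-0.403,"dy":0.53,"dz":0.08,"turn":76},{"claw":0,"dx":-0.403,"dy":0.53,"dz":0.08,"turn":76},{"claw":0,"dx":-0.403,"dy":0.53,"dz":0.08,"turn":76},{"claw":0,"dx":-0.403,"dy":0.53,"dz":0.08,"turn":76},{"claw":0,"dx":-0.403,"dy":0.53,"dz":0.08,"turn":76},{"claw":0,"dx":-0.403,"dy":0.53,"dz":0.08,"turn":76},{"claw":0,"dx":-0.403,"dy":0.53,"dz":0.08,"turn":76},{"claw":0,"dx":-0.403,"dy":0.53,"dz":0.08,"turn":76},{"claw":0,"dx":-0.403,"dy":0.53,"dz":0.08,"turn":76},{"claw":0,"dx":-0.403,"dy":0.53,"dz":0.08,"turn":76},{"claw":0,"dx":-0.403,"dy":0.53,"dz":0.08,"turn":76}]' 40
python3 - <<'E'
from rig import manip, capture
import cv2, numpy as np
from h import *
from scipy.spatial.transform import Rotation as Ro
c=capture("wrist"); cv2.imwrite("pics/w1.png",c["color"][:,:,::-1]); np.savez("w1.npz",**c)
s=manip.get_state(); print(s["tcp_pos"],s["joint_pos"],s["ft_force"],s["width"]);print(Ro.from_quat(s["tool_rot"]).as_matrix().round(4))
E
```

```text
time_s: 1.85
tcp_pos: [0.5838, 0.0178, 0.2236]
tool_rot: [0.997, -0.08, -0.0, 0.001]
ft_force: [-0.5, -0.3, 0.1]
width: 0.0002
[0.58382807 0.01782965 0.22368604] [-6.08150189e-02  4.36188295e-02  1.87454965e+00 -1.67533009e-03
  1.22395446e+00  1.00476041e-01] [0.39565066 0.26728918 0.72665069] -4.0525565651947885e-05
[[ 9.871e-01 -1.600e-01 -6.000e-04]
 [-1.600e-01 -9.871e-01 -1.500e-03]
 [-4.000e-04  1.600e-03 -1.000e+00]]
```

View pics/w1.png

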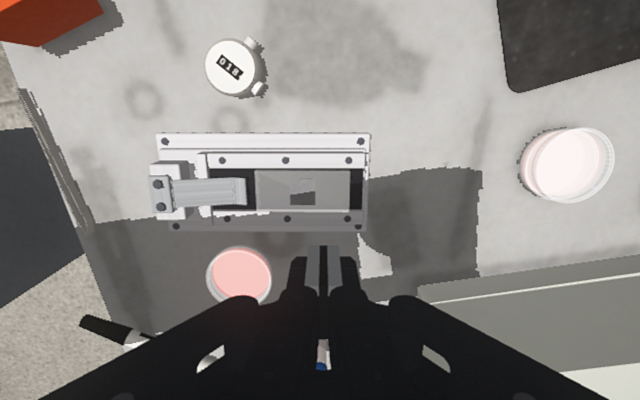

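The wrist view shows the chamber under the rails' line: left edge about column 255, right about 350, rows 170–210. The lip ends near column 246 and the rails are level in the picture. I'll refine the numbers.

Run:
```python
from h import *
c=np.load("w1.npz")
hx=np.array([-np.cos(np.radians(9.4)),np.sin(np.radians(9.4))]);hy=np.array([-hx[1],hx[0]])
T=np.array([.5838,.0178])
for n,uv,z in (("ch front",(255,190),.03),("ch rear",(350,190),.03),("ch top",(303,170),.03),("ch bot",(303,210),.03),("lip",(246,190),.029),("rail rearL",(368,158),.024),("rail rearR",(365,219),.024),("base far R",(370,134),.003),("base far L",(157,134),.003),("base near L",(172,231),.003),("rail outer top R",(366,153),.024),("rail outer top L",(200,153),.024)):
    p=ray(c,uv,z)[:2]; print(n,p.round(4),"rel tcp along hx,hy mm",(1000*np.array([(p-T)@hx,(p-T)@hy])).round(1))
import cv2
cv2.imwrite("pics/w1c.png",cv2.resize(c["color"][120:280,140:380,::-1],None,fx=3.3,fy=3.3,interpolation=cv2.INTER_CUBIC))
```

```text
ch front [0.5311 0.0286] rel tcp along hx,hy mm [53.7 -2. ]
ch rear [0.6052 0.0166] rel tcp along hx,hy mm [-21.3  -2.3]
ch top [0.5714 0.0383] rel tcp along hx,hy mm [ 15.6 -18.2]
ch bot [0.5656 0.0061] rel tcp along hx,hy mm [16.  14.5]
lip [0.5238 0.0295] rel tcp along hx,hy mm [61.1 -1.7]
rail rearL [0.623  0.0384] rel tcp along hx,hy mm [-35.3 -26.8]
rail rearR [ 0.6143 -0.0118] rel tcp along hx,hy mm [-34.9  24.2]
base far R [0.6292 0.0541] rel tcp along hx,hy mm [-38.9 -43.2]
base far L [0.4545 0.0824] rel tcp along hx,hy mm [138.1 -42.6]
base near L [ 0.4421 -0.0034] rel tcp along hx,hy mm [136.4  44. ]
rail outer top R [0.6219 0.0426] rel tcp along hx,hy mm [-33.5 -30.7]
rail outer top L [0.4936 0.0634] rel tcp along hx,hy mm [ 96.4 -30.2]
```

View pics/w1c.png

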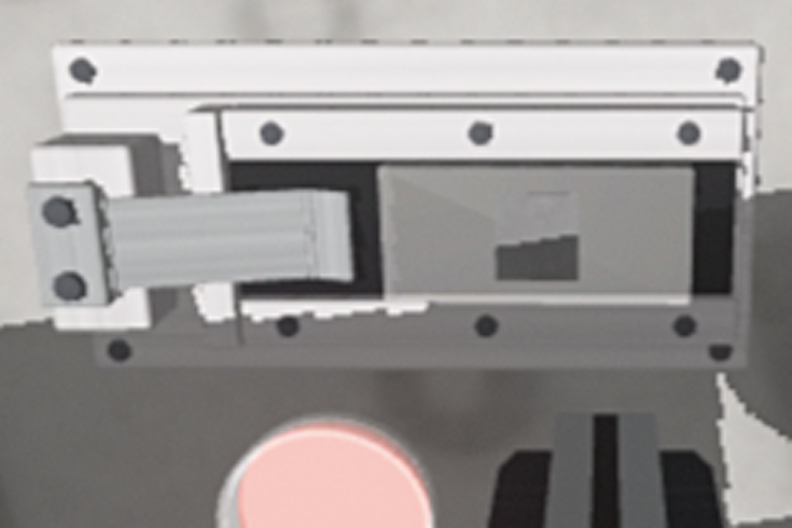

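The chamber centre is 16 mm ahead of the TCP with a 7.4 mm lip gap, so travel to home is about 37 mm. The tool needs to go 2 mm to -y (tool). Now I'll descend to just above the glass, then press.

```bash
python3 -m pendant '[{"claw":0,"dx":0,"dy":-0.002,"dz":0.05,"turn":0.2},{"claw":0,"dx":0,"dy":-0.002,"dz":0.1,"turn":0.2},{"claw":0,"dx":0,"dy":-0.002,"dz":0.114,"turn":0.2},{"claw":0,"dx":0,"dy":-0.002,"dz":0.114,"turn":0.2},{"claw":0,"dx":0,"dy":-0.002,"dz":0.114,"turn":0.2}]'
python3 -m pendant '[{"claw":0,"dx":0,"dy":0,"dz":0.003},{"claw":0,"dx":0,"dy":0,"dz":0.006},{"claw":0,"dx":0,"dy":0,"dz":0.008},{"claw":0,"dx":0,"dy":0,"dz":0.008}]'
```

```text
time_s: 2.52
tcp_pos: [0.5857, 0.0198, 0.1123]
tool_rot: [0.997, -0.082, 0.002, 0.001]
ft_force: [-0.1, -0.8, 0.6]
width: 0.0001schema error: expected keys claw, dx, dy, dz, turn
```

```bash
python3 -m pendant '[{"claw":0,"dx":-0.002,"dy":0,"dz":0.004,"turn":0},{"claw":0,"dx":-0.002,"dy":0,"dz":0.008,"turn":0},{"claw":0,"dx":-0.002,"dy":0,"dz":0.011,"turn":0},{"claw":0,"dx":-0.002,"dy":0,"dz":0.013,"turn":0},{"claw":0,"dx":-0.002,"dy":0,"dz":0.013,"turn":0}]'
```

```text
time_s: 3.15
tcp_pos: [0.5843, 0.02, 0.1005]
tool_rot: [0.997, -0.082, 0.002, 0.001]
ft_force: [-2.2, 0.2, 8.1]
width: 0.0002
```

```bash
python3 -m pendant '[{"claw":0,"dx":0,"dy":0,"dz":0.002,"turn":0},{"claw":0,"dx":0,"dy":0,"dz":0.004,"turn":0},{"claw":0,"dx":0,"dy":0,"dz":0.005,"turn":0},{"claw":0,"dx":0,"dy":0,"dz":0.005,"turn":0}]'
```

```text
time_s: 3.65
tcp_pos: [0.5853, 0.0199, 0.0977]
tool_rot: [0.997, -0.082, 0.003, 0.001]
ft_force: [-3.5, 0.2, 11.5]
width: 0.0002
```

```bash
python3 -m pendant '[{"claw":0,"dx":-0.001,"dy":0,"dz":0.002,"turn":0},{"claw":0,"dx":-0.001,"dy":0,"dz":0.004,"turn":0},{"claw":0,"dx":-0.001,"dy":0,"dz":0.005,"turn":0},{"claw":0,"dx":-0.001,"dy":0,"dz":0.005,"turn":0}]'
```

```text
time_s: 4.15
tcp_pos: [0.5861, 0.02, 0.0965]
tool_rot: [0.997, -0.082, 0.004, 0.001]
ft_force: [-5.5, 0.7, 17.7]
width: -0.0
```

```bash
python3 -m pendant '[{"claw":0,"dx":-0.002,"dy":0,"dz":0.005,"turn":0},{"claw":0,"dx":-0.005,"dy":0,"dz":0.005,"turn":0},{"claw":0,"dx":-0.008,"dy":0,"dz":0.005,"turn":0},{"claw":0,"dx":-0.010,"dy":0,"dz":0.005,"turn":0},{"claw":0,"dx":-0.010,"dy":0,"dz":0.005,"turn":0}]'
python3 - <<'E'
from rig import capture
import cv2, numpy as np
c=capture("wrist"); np.savez("w2.npz",**c)
cv2.imwrite("pics/w2.png",c["color"][:,:,::-1])
E
```

```text
time_s: 4.78
tcp_pos: [0.5814, 0.021, 0.0967]
tool_rot: [0.997, -0.082, 0.011, 0.001]
ft_force: [3.5, -1.1, 13.9]
width: 0.0001
```

View pics/w2.png

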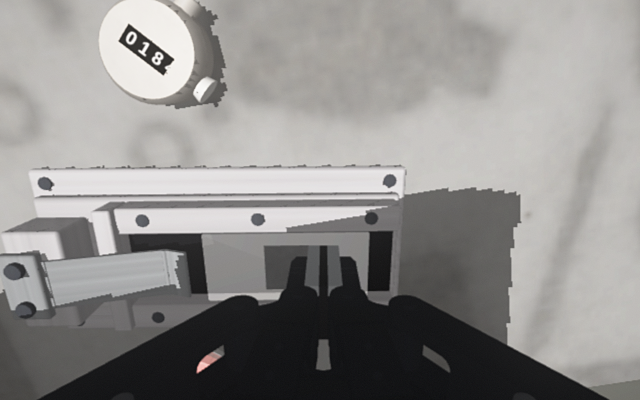

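Here the chamber's front edge is at column 204 and the lip at 187, a gap of about 7.5 mm, with the fingertips on the rear half. Continuing the slide in one longer call with more press.

```bash
python3 -m pendant '[{"claw":0,"dx":-0.003,"dy":0,"dz":0.007,"turn":0},{"claw":0,"dx":-0.006,"dy":0,"dz":0.007,"turn":0},{"claw":0,"dx":-0.009,"dy":0,"dz":0.007,"turn":0},{"claw":0,"dx":-0.012,"dy":0,"dz":0.007,"turn":0},{"claw":0,"dx":-0.015,"dy":0,"dz":0.007,"turn":0},{"claw":0,"dx":-0.015,"dy":0,"dz":0.007,"turn":0}]'
python3 - <<'E'
from rig import capture
import cv2, numpy as np
c=capture("wrist"); np.savez("w3.npz",**c)
cv2.imwrite("pics/w3.png",c["color"][:,:,::-1])
E
```

```text
time_s: 5.58
tcp_pos: [0.5735, 0.0223, 0.0965]
tool_rot: [0.996, -0.082, 0.02, 0.001]
ft_force: [4.8, -3.2, 16.6]
width: 0.0001
```

View pics/w3.png

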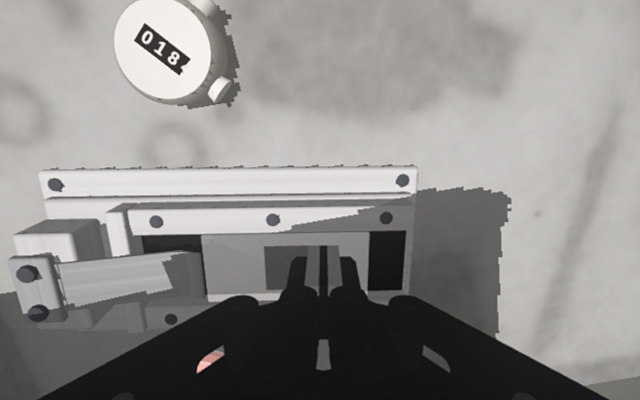

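The chamber travels with the finger: front edge at column ~203, right at the lip (~202), with no slip. About 30 mm to go.

```bash
python3 -m pendant '[{"claw":0,"dx":-0.005,"dy":0,"dz":0.007,"turn":0},{"claw":0,"dx":-0.008,"dy":0,"dz":0.007,"turn":0},{"claw":0,"dx":-0.011,"dy":0,"dz":0.007,"turn":0},{"claw":0,"dx":-0.014,"dy":0,"dz":0.007,"turn":0},{"claw":0,"dx":-0.017,"dy":0,"dz":0.007,"turn":0},{"claw":0,"dx":-0.020,"dy":0,"dz":0.007,"turn":0},{"claw":0,"dx":-0.023,"dy":0,"dz":0.007,"turn":0},{"claw":0,"dx":-0.025,"dy":0,"dz":0.007,"turn":0},{"claw":0,"dx":-0.025,"dy":0,"dz":0.007,"turn":0},{"claw":0,"dx":-0.025,"dy":0,"dz":0.007,"turn":0}]'
python3 - <<'E'
from rig import capture
import cv2, numpy as np
c=capture("wrist"); np.savez("w4.npz",**c)
cv2.imwrite("pics/w4.png",c["color"][:,:,::-1])
E
```

```text
time_s: 6.88
tcp_pos: [0.5571, 0.0249, 0.0965]
tool_rot: [0.996, -0.082, 0.03, 0.002]
ft_force: [5.1, -4.0, 19.2]
width: -0.0004
```

View pics/w4.png

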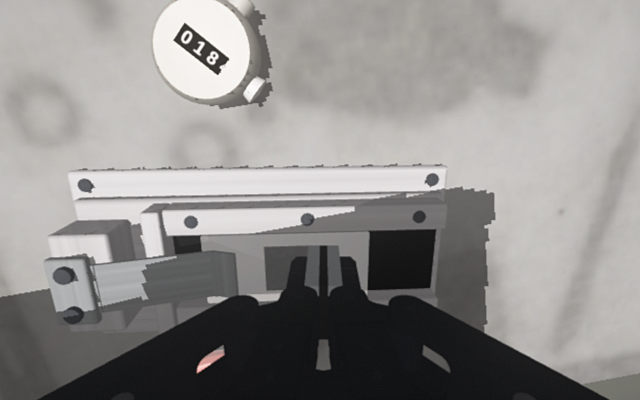

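Front edge at column 202, lip at 237: the chamber is about 16 mm past the lip, so past the crest. About 14 mm remain.

```bash
python3 -m pendant '[{"claw":0,"dx":-0.005,"dy":0,"dz":0.007,"turn":0},{"claw":0,"dx":-0.008,"dy":0,"dz":0.007,"turn":0},{"claw":0,"dx":-0.011,"dy":0,"dz":0.007,"turn":0},{"claw":0,"dx":-0.014,"dy":0,"dz":0.007,"turn":0},{"claw":0,"dx":-0.017,"dy":0,"dz":0.007,"turn":0},{"claw":0,"dx":-0.020,"dy":0,"dz":0.007,"turn":0},{"claw":0,"dx":-0.022,"dy":0,"dz":0.007,"turn":0},{"claw":0,"dx":-0.022,"dy":0,"dz":0.007,"turn":0},{"claw":0,"dx":-0.022,"dy":0,"dz":0.007,"turn":0}]'
python3 - <<'E'
from rig import capture
import cv2, numpy as np
c=capture("wrist"); np.savez("w5.npz",**c)
cv2.imwrite("pics/w5.png",c["color"][:,:,::-1])
E
```

```text
time_s: 8.05
tcp_pos: [0.5443, 0.027, 0.0964]
tool_rot: [0.996, -0.081, 0.041, 0.003]
ft_force: [6.1, -5.2, 20.4]
width: 0.0
```

View pics/w5.png

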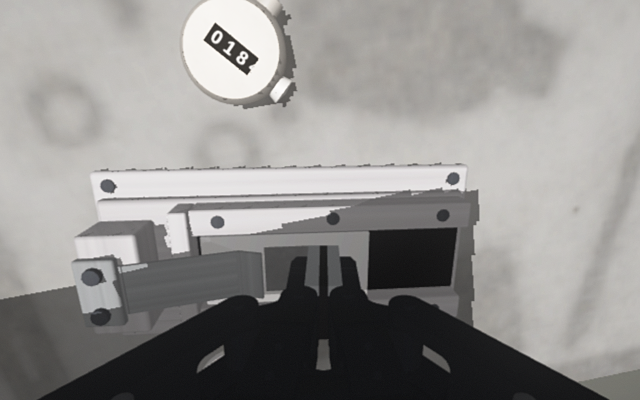

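The lip is at column 263 and the rear edge at 368; the front is about 27 mm past the lip, so roughly 2–3 mm are left.

```bash
python3 -m pendant '[{"claw":0,"dx":-0.005,"dy":0,"dz":0.007,"turn":0},{"claw":0,"dx":-0.008,"dy":0,"dz":0.007,"turn":0},{"claw":0,"dx":-0.011,"dy":0,"dz":0.007,"turn":0},{"claw":0,"dx":-0.014,"dy":0,"dz":0.007,"turn":0},{"claw":0,"dx":-0.014,"dy":0,"dz":0.007,"turn":0},{"claw":0,"dx":-0.014,"dy":0,"dz":0.007,"turn":0}]'
python3 - <<'E'
from rig import capture
import cv2, numpy as np
c=capture("wrist"); np.savez("w6.npz",**c)
cv2.imwrite("pics/w6.png",cv2.resize(c["color"][150:330,60:480,::-1],None,fx=1.9,fy=1.9,interpolation=cv2.INTER_CUBIC))
E
```

```text
time_s: 8.85
tcp_pos: [0.5393, 0.0278, 0.0964]
tool_rot: [0.995, -0.081, 0.052, 0.003]
ft_force: [6.2, -4.5, 19.2]
width: -0.0002
```

View pics/w6.png

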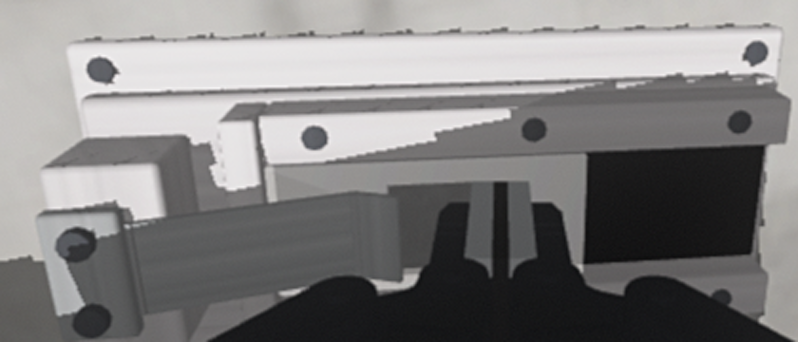

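The front edge now sits at the stop block (crop col ~266) and the rear edge is at crop column 585. I'll release vertically and measure from above.

```bash
python3 -m pendant '[{"claw":0,"dx":0,"dy":0,"dz":-0.003,"turn":0},{"claw":0,"dx":0.001,"dy":0,"dz":-0.010,"turn":0},{"claw":0,"dx":0.003,"dy":0,"dz":-0.03,"turn":0},{"claw":0,"dx":0.006,"dy":0,"dz":-0.06,"turn":0},{"claw":0,"dx":0.010,"dy":0,"dz":-0.10,"turn":0},{"claw":0,"dx":0.012,"dy":0,"dz":-0.12,"turn":0},{"claw":0,"dx":0.012,"dy":0,"dz":-0.12,"turn":0}]'
python3 - <<'E'
from rig import capture
import cv2, numpy as np
c=capture("wrist"); np.savez("w7.npz",**c)
t=capture("top"); cv2.imwrite("pics/t7.png",t["color"][:,:,::-1])
cv2.imwrite("pics/w7.png",cv2.resize(c["color"][100:300,150:450,::-1],None,fx=2.6,fy=2.6,interpolation=cv2.INTER_CUBIC))
E
```

```text
time_s: 9.78
tcp_pos: [0.5391, 0.0277, 0.2182]
tool_rot: [0.995, -0.081, 0.053, 0.003]
ft_force: [0.8, 0.1, -0.4]
width: -0.0001
```

View pics/w7.png

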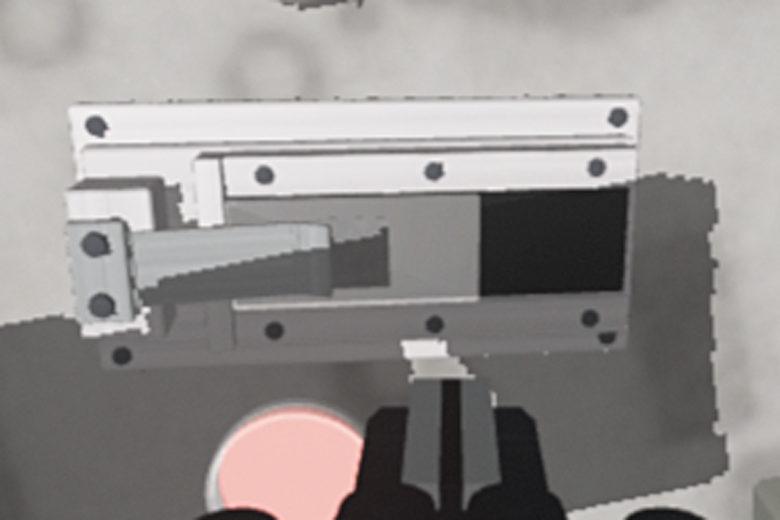

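Run:
```python
from h import *
c=np.load("w7.npz")
P=lambda u,v,z: ray(c,np.array([u,v])/2.6+[150,100]-.3,z)[:2]
a,b,d=P(638,98,.004),P(68,104,.004),P(101,369,.004)
hx=(b-a)/np.linalg.norm(b-a);hy=np.array([-hx[1],hx[0]])
print("base len",np.linalg.norm(b-a),"wid",np.linalg.norm(d-b),np.degrees(np.arctan2(hx[1],hx[0])))
cx=((a+b)/2)@hx
for n,u,v,z in (("chrear",480,245,.0282),("lip",330,262,.031),("railR",637,170,.024),("railL/stop",226,175,.024),("rail near R",628,320,.024),("chfront",230,215,.0282),("r1",482,193,.0282),("r2",479,297,.0282)):
    print(n,round((P(u,v,z)@hx-cx)*1000,1))
```

```text
base len 0.17677322034534051 wid 0.08661617190986934 170.61376104442175
chrear -34.2
lip 10.9
railR -83.0
railL/stop 40.3
rail near R -83.1
chfront 39.4
r1 -34.6
r2 -34.1
```

```bash
python3 -c "
from rig import manip
print(manip.get_state()['ft_force']); print(manip.sign_off())"
```

```text
[ 0.21942021  0.80832808 -0.42897233]
the job is handed in; nothing more can be done
None
```

I loaded the chamber, released it and handed the job in; sign-off reports no verdict.

**How it went:** I pressed the chamber down with the closed fingertips until the platen reached its stop, at 14–20 N. Keeping it pressed, I slid it about 37 mm under the leaf spring, then lifted straight off.

**Final position:** In the last wrist view the chamber's rear edge is at holder x of about -33.5 to -34.2 mm. That puts its origin at about +3.3 to +4.0 mm, with home at +4.5 and the window at 1.5–7.5. The chamber looks straight in the channel, with its front about 1 mm from the end stop and the leaf spring over it. The fingers are clear, with the force near zero.

**Not fully checked:**
- **Measurement bias:** the same view puts the end stop at 40.3 mm instead of 42, so the position is good to 1–2 mm.
- **Spring and platen:** I did not measure the leaf spring's lift angle or the platen's depth after release.
- **Other things:** I took a last top picture but did not examine it. The path stayed clear of the other things.
- **Tool tilt:** the tool tilted by about 0.1 rad during the slide. The chamber followed the finger without visible slip.

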